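# Find where the blue crank wheel rubs

### The arm

A 6-joint arm with a two-finger parallel gripper is mounted at the origin on a cart in front of the work surface, level with it; the furniture and walls round the work are solid. World frame = base frame: x ahead of the robot, y to its left, z up, the work surface at z = 0. Lengths are in m, angles in rad, forces in N, time in s.
With the tool pointing down it reaches from about 0.35 to 0.85 m from the base axis. Payload 8.1 kg.
Tool frame: the origin (TCP) lies at the centre of the arm's flange, where the gripper is bolted on; the fingertips stand 186 mm ahead of it and the grasp point (between the pads) lies 167 mm ahead of it (robot.grasp_offset is the distance from the TCP to the grasp point, in m); z points along the fingers, y is the line along which they close (so a half turn about z gives the same grasp; the last joint's range is limited). The gripper opens to 93 mm and grips with 3 to 60 N. Pads are 15 mm wide; open, the fingers measure 128 mm over their backs; the gripper's body (75 mm by 188 mm) begins 65 mm behind the grasp point.
Start: joints at [1.075, 0.13, 1.488, -0, 1.523, -0.085], TCP at [0.24, 0.55, 0.405] pointing down, gripper open.
Joint ranges: [-2.96, 2.96], [-0.89, 2.26], [0.02, 2.5], [-1.34, 4.48], [0, 2.73], [-2.66, 2.66]. Speed limits (rad/s): [2.39, 2.39, 2.79, 3.14, 3.14, 3.14].

### API

Orientations are given as a rotation vector (axis times angle).
In Python, from plant import robot gives the robot as it stands.
- The arm moves only by the tool drive_tool, never from a script. Its argument "moves" is one flat list of numbers, 7 for each row, row after row: the finger opening in mm, from 0 to 93, then the shift along the tool's x, y, z in mm, then the turn, a rotation vector about the tool's x, y, z in degrees. A call has 1 to 8 rows; each row shifts and turns the commanded pose from where the row before left it, along the tool's axes as they then stand; what a row does not reach is not made up. A row lasts 1/10 s, in which the tool goes at most 50 mm and 8.59 degrees, less where a joint would pass 70% of its speed; a pose out of reach is approached as far as the arm can. A call is refused whole if a number of a shift passes 50 or a number of a turn 8.59, either way. A call with a gripper value outside its range is refused whole. The fingers move at their own pace and stop on an object; "grip_force" is the grip in N (left out, the last holds). Time passes only in rows, so rows that do not move let the fingers close. It gives the time, the measured TCP pose, the force, the opening and the grip force at its end, in the units of the state.
- robot.read_state(): the state, without advancing time (a new reading comes with each control period).
- robot.read_camera(name): name is "scene" or "top" or "wrist"; returns a dict with "color" (480x640x3 uint8, red, green, blue), "depth" (480x640 float32, m along the optical axis (not along the pixel's ray), 0 where there is no reading), "mtx" (3x3 intrinsics, pixels), "R" (3x3) and "t" (3): a world point X has camera coordinates R X + t. Camera axes: x right, y down, z forward; pixel columns grow to the right and rows downward; lengths in m; the calibration is good to about 2 mm. A picture is of the moment at which its call begins.
- robot.close_job(): hands the job in; it is judged then, once.
The state is a dict: "t": time; "q": joint angles; "dq": joint speeds; "joint_torque": joint torques, N m; "tool_pos": TCP position; "orientation": TCP orientation; "force": force on the tool from outside, world axes, zero at the start; "wrist_torque": the same for the moment, N m; "opening": finger opening in m; "gripper_force": force on a finger pad.
Only numpy, scipy, OpenCV 4.12 (cv2) and the standard library are available. Lean on these libraries where they do the work, as an engineer would, in place of code of your own. Each camera call takes 0.05 s, during which the arm holds its last target. There are 200 camera calls.

### The job

Two hand-cranked spindles stand on the bench; find where the blue wheel rubs on its brake shoe. Turn the blue wheel clockwise (seen from above) by its upright black knob until the drag clearly rises and the red pointer at its foot starts to be carried along, go on until the pointer has shifted about 15 mm, certainly less than 25 mm, and let go, leaving it there. Leave the green wheel alone.

Things in the scene. Friction and masses are not known exactly. Their poses are not given: they have to be found in the camera images.
- blue_knob (a point): Smooth upright round black knob, fixed on the blue spoked wheel: 22 mm in diameter, 58 mm from the wheel's axis. The point lies on the knob's centre line, 85 mm above the bench; knob top at 103 mm, top of the 140 mm wide wheel's rim at 58 mm. It need not be gripped: fingers loosely on either side can push it round its circle. The wheel does not coast or spring back.
- blue_axis (a point): Top centre of the blue wheel's hub, on its vertical axis, 62 mm above the bench. The wheel runs freely (under 1 N at the knob) for 0.6 to 1.3 rad clockwise from its start; then it rubs, takes about 7 N at the knob and carries the brake shoe along. The foot is bolted down: a 190 mm round plate with ticks every 10 degrees.
- blue_pointer (a joint): Angle of the blue spindle's brake shoe with its red pointer, rad, 0 at the start, growing clockwise seen from above. The pointer stands out of the grey drum below the wheel; its tip is 83 mm from the axis, so 15 mm of shift is 0.18 rad. It stays put until the wheel picks it up, and again when the wheel is let go.
- green_knob (a point): The knob of the other spindle, alike but with a green wheel; the point lies 85 mm above the bench. Not to be turned.

How it is judged:
By the outcome, as a careful person would: the job done as asked, in the order asked, and still so for the second after the job is handed in, with the robot touching nothing.
It also fails if it takes over 40 s, if anything falls off the work surface, if the arm or the gripper's body presses on something with over 40 N, if the wrist force passes 120 N, or if a joint passes its speed limit or range.

## Working session

There is one attempt and no reset: what is moved stays moved. The work goes in short steps, Python scripts to look and compute and a tool call to move; the robot and the scene stay as the last step left them, time stands still between calls to the robot, and variables do not carry over. Pictures are saved under pics/ and viewed, at most 10 in all, crops included, and the job is handed in when it is done.

Besides the shell and the picture viewer there is one more tool, called as name(argument=value, ...) on one line, values as JSON. drive_tool: Moves the arm, as the interface text tells. Its arguments: {"type":"object","properties":{"moves":{"type":"array","items":{"type":"number"}},"grip_force":{"type":"number"}},"required":["moves"]}

```bash
mkdir -p pics; ls
python3 - <<'E'
from plant import robot
import cv2,numpy as np
s=robot.read_state(); print(s)
a=[]
for n in("scene","top"):
    c=robot.read_camera(n); np.savez(f"pics/{n}0.npz",**c); cv2.imwrite(f"pics/{n}0.png",c["color"][:,:,::-1]); print(n,c["mtx"],c["R"],c["t"])
E
```

```text
pics
{'t': 0.0, 'q': array([ 1.07460663e+00,  1.31140073e-01,  1.48927392e+00, -9.71208507e-07,
        1.52301443e+00, -8.54033849e-02]), 'dq': array([-0.00064428,  0.00203848,  0.00054754,  0.00093963, -0.00018136,
        0.00013437]), 'joint_torque': array([-6.96524094e-04, -5.59853983e+01, -4.91751766e+01,  7.67730642e-02,
        3.54604411e-02, -2.06770815e-04]), 'tool_pos': array([0.23946842, 0.54988664, 0.40370269]), 'orientation': array([-6.40626831e-01, -3.07504358e+00,  2.76253392e-03]), 'force': array([ 0.21046196,  0.02960797, -0.50660117]), 'wrist_torque': array([ 0.00338667,  0.05982274, -0.05323055]), 'gripper_force': 0.0, 'opening': 0.09265497399202272}
scene [[539.09922991   0.         313.68052788]
 [  0.         539.09922991 233.41420163]
 [  0.           0.           1.        ]] [[ 0.65047182 -0.75943449  0.01206938]
 [-0.32684181 -0.29422033 -0.89811404]
 [ 0.68560983  0.5802531  -0.43959698]] [-0.27309506  0.26287887  0.53066259]
top [[511.49431      0.         324.58836305]
 [  0.         511.49431    244.5327423 ]
 [  0.           0.           1.        ]] [[ 1.66933471e-03 -9.99970710e-01 -7.46938180e-03]
 [-9.86009596e-01 -4.00934878e-04 -1.66688080e-01]
 [ 1.66680203e-01  7.64314033e-03 -9.85981385e-01]] [0.07878765 0.48778605 0.84696783]
```

View pics/top0.png

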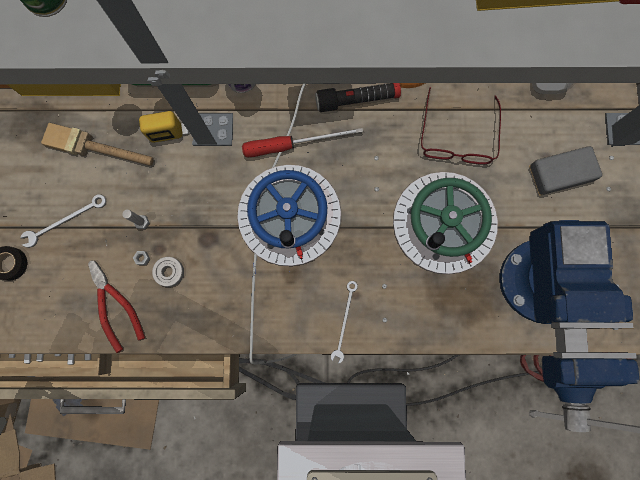

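View pics/scene0.png

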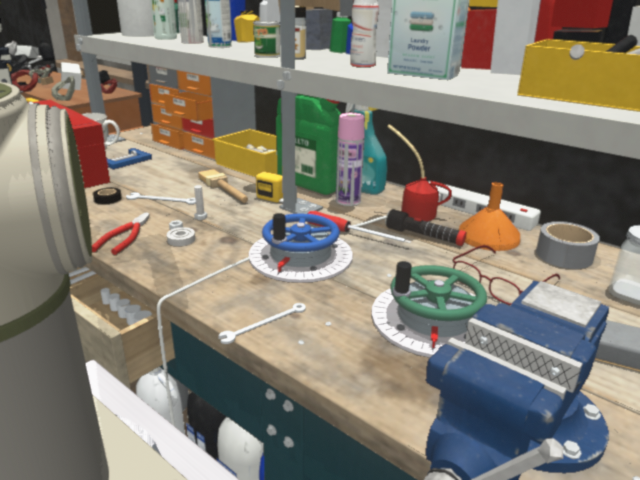

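```bash
cat > h.py <<'E'
import numpy as np,cv2
def ray(c,px,z):
    d=np.linalg.inv(c["mtx"])@[px[0],px[1],1]; o=-c["R"].T@c["t"]; d=c["R"].T@d
    return o+d*(z-o[2])/d[2]
def proj(c,X):
    p=c["mtx"]@(c["R"]@np.array(X)+c["t"]); return p[:2]/p[2]
def blobs(m,amin=15):
    n,l,s,ce=cv2.connectedComponentsWithStats(m.astype(np.uint8)); return [(s[i],ce[i]) for i in range(1,n) if s[i][4]>=amin]
def hsv(c): return cv2.cvtColor(c["color"],cv2.COLOR_RGB2HSV)
def red(c):
    h=hsv(c); return ((h[...,0]<8)|(h[...,0]>172))&(h[...,1]>150)&(h[...,2]>90)
E
python3 - <<'E'
from h import *
for n,roi in(("top",(235,345,160,270)),("scene",(245,355,200,280))):
    c=dict(np.load(f"pics/{n}0.npz")); x0,x1,y0,y1=roi
    h=hsv(c); M=np.zeros(h.shape[:2],bool); M[y0:y1,x0:x1]=1
    blue=M&(h[...,0]>100)&(h[...,0]<125)&(h[...,1]>120)
    blk=M&(h[...,2]<60)
    for nm,m in(("blue",blue),("blk",blk),("red",M&red(c))):
        for s,ce in blobs(m): print(n,nm,s,ce.round(1))
    if n=="top":
        k=max(cv2.findContours(blue.astype(np.uint8),0,1)[0],key=cv2.contourArea)
        (u,v),_,_=e=cv2.fitEllipse(cv2.convexHull(k)); print("ell",e, ray(c,(u,v),.05))
        print("hub",ray(c,(287,207),.062))
        w=M&(h[...,1]<60)&(h[...,2]>170); k=np.vstack(cv2.findContours(w.astype(np.uint8),0,1)[0]); e=cv2.fitEllipse(cv2.convexHull(k)); print("plate",e,ray(c,e[0],.008))
c=dict(np.load("pics/top0.npz")); im=cv2.resize(c["color"][160:275,230:350,::-1],None,fx=4,fy=4,interpolation=2)
d=dict(np.load("pics/scene0.npz")); i2=cv2.resize(d["color"][200:285,240:360,::-1],None,fx=2.6,fy=2.6,interpolation=2)
o=np.zeros((460,795,3),np.uint8); o[:,:480]=im; o[:i2.shape[0],482:482+i2.shape[1]]=i2[:,:313]; cv2.imwrite("pics/crop.png",o)
E
```

```text
top blue [ 248  170   79   78 2611] [287.1 206.8]
top blk [296 186  12  16  37] [301.5 194.1]
top blk [264 213  33   8  46] [282.6 217. ]
top blk [318 228   6   7  21] [320.8 231.4]
top blk [279 230  15  17 184] [286.4 237.9]
top blk [268 244   6   5  20] [270. 246.]
top red [296 247   6  11  43] [298.9 251.3]
ell ((286.93756103515625, 208.72158813476562), (77.61082458496094, 79.2619857788086), 72.14070129394531) [0.54941622 0.14487394 0.05      ]
hub [0.5495478  0.14380734 0.062     ]
plate ((288.721923828125, 214.76051330566406), (99.84706115722656, 102.69670867919922), 75.8422622680664) [0.54828892 0.14497042 0.008     ]
scene blue [ 263  214   76   37 1385] [303.9 233. ]
scene blk [274 215  11  24 245] [278.9 226.5]
scene red [310 211  37  19 156] [333.4 219.3]
scene red [279 258   9  11  44] [282.6 262.3]
```

View pics/crop.png

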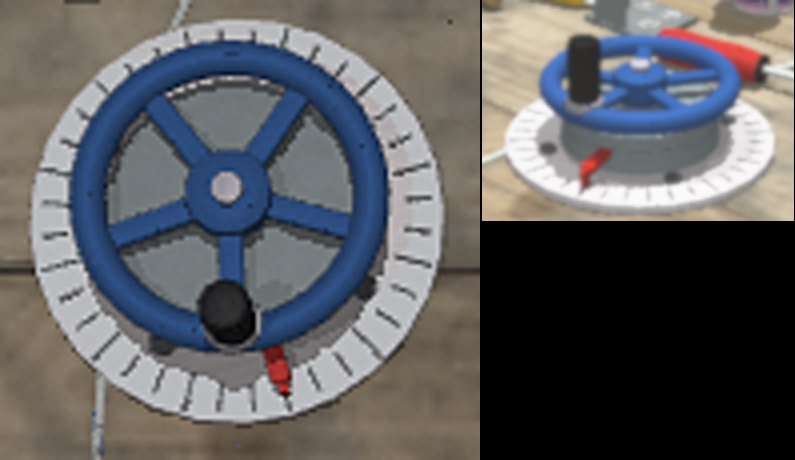

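Run:
```python
from h import *
c=dict(np.load("pics/top0.npz")); d=dict(np.load("pics/scene0.npz"))
A=np.array([.549,.1447])
k=ray(c,(286,235.8),.103); k2=ray(d,(278.9,226.5),.082)
for q in(k,k2): v=q[:2]-A; print(q,np.hypot(*v),np.degrees(np.arctan2(v[1],v[0])))
print(proj(d,[.549,.1447,.062]),proj(c,[.549,.1447,.062]))
for q in(ray(c,(301,258),.03),ray(d,(278,268),.03)): v=q[:2]-A; print("tip",q,np.hypot(*v),np.degrees(np.arctan2(v[1],v[0])))
h=np.median(c["depth"][60:70,250:400]);X=c["R"].T@(np.linalg.inv(c["mtx"])@[300,75,1]*c["depth"][73,300]-c["t"]);print("shelf",X)
```

```text
[0.4915817  0.14134173 0.103     ] 0.05751642010140537 -176.65271159557747
[0.48988172 0.13868214 0.082     ] 0.05942377853796343 -174.1876777526244
[299.62485771 225.1277474 ] [286.47609837 207.31068481]
tip [0.46566275 0.12066154 0.03      ] 0.08673490801093206 -163.90990374981362
tip [0.45224425 0.10569616 0.03      ] 0.10432149901283122 -158.04482367338775
shelf [0.67426802 0.11038015 0.28604776]
```

```bash
cat >> h.py <<'E'
from scipy.spatial.transform import Rotation as Ro
def info(s): 
    R=Ro.from_rotvec(s["orientation"]).as_matrix(); return R,np.degrees(np.arctan2(R[1,1],R[0,1]))
def to(s,P):  # shift in tool axes (mm) to world TCP P
    R,y=info(s); return (R.T@(np.array(P)-s["tool_pos"])*1000).round(1)
E
python3 - <<'E'
from h import *
from plant import robot
s=robot.read_state(); print(info(s)[1])
s["orientation"]=(Ro.from_rotvec(s["orientation"])*Ro.from_euler('z',-(94-info(s)[1]),degrees=True)).as_rotvec()
print(info(s)[1],to(s,[.491,.1405,.36]))
E
```

```text
66.46022851540762
94.00003205192273 [-222.4 -425.9   44.2]
```

drive_tool(moves=[60,0,0,0,0,0,-6.9,60,0,0,0,0,0,-6.9,60,0,0,0,0,0,-6.9,60,0,0,0,0,0,-6.9,60,-18.5,-35.5,3.7,0,0,0,60,-18.5,-35.5,3.7,0,0,0,60,-18.5,-35.5,3.7,0,0,0,60,-18.5,-35.5,3.7,0,0,0])

```text
t: 0.9
tool_pos: [0.3238, 0.4123, 0.3893]
orientation: [0.112, -3.139, 0.001]
force: [0.3, 0.3, 0.5]
opening: 0.0599
gripper_force: 0.0
```

drive_tool(moves=[60,-18.5,-35.5,3.7,0,0,0,60,-18.5,-35.5,3.7,0,0,0,60,-18.5,-35.5,3.7,0,0,0,60,-18.5,-35.5,3.7,0,0,0,60,-18.5,-35.5,3.7,0,0,0,60,-18.5,-35.5,3.7,0,0,0,60,-18.5,-35.5,3.7,0,0,0])

```text
t: 1.6
tool_pos: [0.4706, 0.1734, 0.3636]
orientation: [0.111, -3.139, 0.0]
force: [-0.4, 0.7, 0.3]
opening: 0.0598
gripper_force: 0.0
```

Run:
```python
from h import *
from plant import robot
c=robot.read_camera("wrist");np.savez("pics/w1.npz",**c); cv2.imwrite("pics/w1.png",c["color"][:,:,::-1])
s=robot.read_state(); print(s["t"],s["tool_pos"],info(s)[1],s["force"],s["q"].round(2)); print(to(s,[.491,.1405,.255]))
print("knob exp",proj(c,[.491,.1405,.103]),"hub",proj(c,[.549,.1447,.062]))
```

```text
1.65 [0.47281849 0.16927771 0.36293646] 93.92267649924199 [ 0.82763144 -4.6288667  -0.82196508] [ 0.24 -0.11  1.81 -0.    1.45 -1.4 ]
[-16.1 -29.6 108. ]
knob exp [269.79426674 282.11342171] hub [279.38027148 335.84680219]
```

View pics/w1.png

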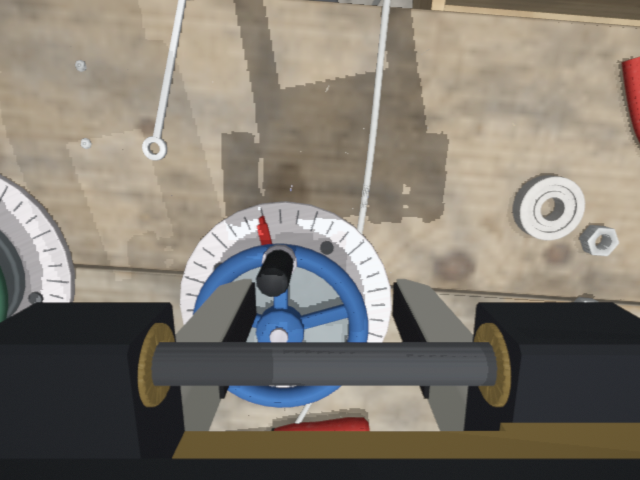

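drive_tool(moves=[50,-17,-30,0,0,0,0,50,0,0,0,0,0,0,50,0,0,0,0,0,0])

```text
t: 1.95
tool_pos: [0.4893, 0.1459, 0.3636]
orientation: [0.109, -3.139, -0.0]
force: [0.2, -0.0, 0.3]
opening: 0.0503
gripper_force: 0.0
```

Run:
```python
from h import *
from plant import robot
c=robot.read_camera("wrist");np.savez("pics/w2.npz",**c)
s=robot.read_state(); print(s["t"],s["tool_pos"],info(s)[1],s["force"]); print(to(s,[.491,.1405,.255]))
h=hsv(c); p=proj(c,[.491,.1405,.103]); print(p)
M=np.zeros(h.shape[:2],bool);u,v=p.astype(int);M[v-40:v+40,u-40:u+40]=1
for s_,ce in blobs(M&(h[...,2]<60)): print(s_,ce)
```

```text
2.0 [0.48905649 0.14649913 0.36368454] 94.03029503274676 [-0.73556806  0.14851447  0.81628431]
[ -1.6  -6.2 108.7]
[315.31488501 256.89922117]
[ 301  228   32   43 1120] [317.17232143 249.58392857]
```

drive_tool(moves=[50,-1.6,-6.2,19,0,0,0,50,0,0,30,0,0,0,50,0,0,30,0,0,0,50,0,0,20,0,0,0,50,0,0,10,0,0,0,50,0,0,0,0,0,0,50,0,0,0,0,0,0])

```text
t: 2.7
tool_pos: [0.4916, 0.1408, 0.256]
orientation: [-0.113, 3.139, 0.0]
force: [0.4, -0.1, 0.8]
opening: 0.05
gripper_force: 0.0
```

```bash
cat > look.py <<'E'
from h import *
from plant import robot
import sys
A=np.array([.549,.1447])
s=robot.read_state(); R,y=info(s); g=s["tool_pos"]+R[:,2]*robot.grasp_offset
v=g[:2]-A; ph=np.degrees(np.arctan2(v[1],v[0]))%360
F=R.T@s["force"]
print("t",s["t"],"grasp",g.round(4),"r",np.hypot(*v).round(4),"phi",ph.round(1),"yaw",y.round(1),"Ftool",F.round(1),"op",s["opening"].round(4),s["gripper_force"].round(1))
for n in ("top","scene"):
    c=robot.read_camera(n); np.savez(f"pics/{n}_{sys.argv[1]}.npz",**c)
    M=np.zeros((480,640),bool)
    if n=="top": M[150:285,220:350]=1
    else: M[238:290,240:362]=1
    for st,ce in blobs(M&red(c),8):
        P=ray(c,ce,.025); w=P[:2]-A; print(n,"red",st[4],ce.round(1),P.round(4),"r",np.hypot(*w).round(3),"ang",(np.degrees(np.arctan2(w[1],w[0]))%360).round(1))
E
python3 look.py a
```

```text
Traceback (most recent call last):
  File "look.py", line 8, in <module>
    print("t",s["t"],"grasp",g.round(4),"r",np.hypot(*v).round(4),"phi",ph.round(1),"yaw",y.round(1),"Ftool",F.round(1),"op",s["opening"].round(4),s["gripper_force"].round(1))
                                                                                                                             ^^^^^^^^^^^^^^^^^^
AttributeError: 'float' object has no attribute 'round'
```

drive_tool(moves=[28,0,0,0,0,0,0,28,0,0,0,0,0,0,28,0,0,0,0,0,0,28,0,0,0,0,0,0])

```text
t: 3.1
tool_pos: [0.4916, 0.1402, 0.2555]
orientation: [-0.111, 3.139, 0.0]
force: [0.3, 0.7, -0.0]
opening: 0.0286
gripper_force: 0.0
```

```bash
sed -i 's/s\["opening"\].round(4),s\["gripper_force"\].round(1)/round(s["opening"],4),round(s["gripper_force"],1)/' look.py; python3 look.py b
```

```text
t 3.1 grasp [0.4917 0.1402 0.0882] r 0.0575 phi 184.5 yaw 94.1 Ftool [-0.3  0.6  0. ] op 0.0286 0.0
top red 11 [299.6 253.1] [0.4751 0.1234 0.025 ] r 0.077 ang 196.1
scene red 47 [282.7 262.4] [0.4775 0.1191 0.025 ] r 0.076 ang 199.7
```

drive_tool(moves=[28,-0.2,5,0,0,0,5,28,-0.2,5,0,0,0,5,28,-0.2,5,0,0,0,5,28,-0.2,5,0,0,0,5,28,-0.2,5,0,0,0,5,28,-0.2,5,0,0,0,5,28,0,0,0,0,0,0])

```text
t: 3.9
tool_pos: [0.497, 0.1697, 0.255]
orientation: [0.707, 3.061, 0.0]
force: [-0.0, 0.1, 0.7]
opening: 0.0285
gripper_force: 0.0
```

```bash
python3 look.py c; python3 -c "
import numpy as np,cv2
a=[cv2.resize(np.load(f'pics/{n}_c.npz')['color'][r[0]:r[1],r[2]:r[3],::-1],(390,390),interpolation=2) for n,r in(('top',(150,280,225,355)),('scene',(170,290,240,360)))]
cv2.imwrite('pics/c.png',np.hstack(a))"
```

```text
t 3.9 grasp [0.497  0.1697 0.0877] r 0.0577 phi 154.3 yaw 64.0 Ftool [ 0.1  0.1 -0.7] op 0.0285 0.0
scene red 44 [282.7 262.5] [0.4772 0.1188 0.025 ] r 0.076 ang 199.8
```

View pics/c.png

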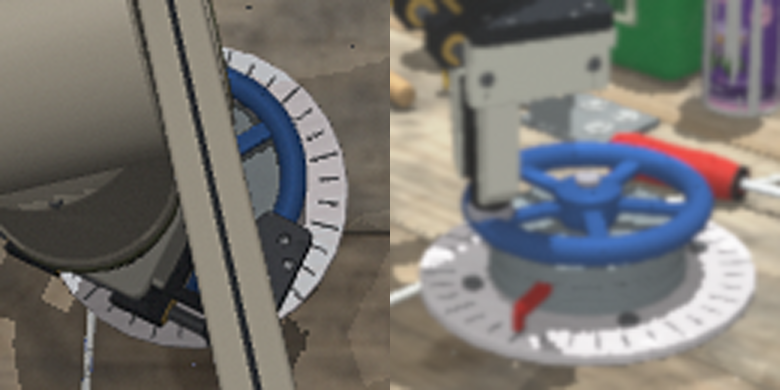

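drive_tool(moves=[28,-0.1,3,0,0,0,3,28,-0.1,3,0,0,0,3,28,0,0,0,0,0,0])

```text
t: 4.3
tool_pos: [0.4998, 0.1745, 0.255]
orientation: [0.863, 3.021, -0.0]
force: [-0.3, 1.0, 0.2]
opening: 0.0278
gripper_force: 0.0
```

drive_tool(moves=[28,-0.1,3,0,0,0,3,28,-0.1,3,0,0,0,3,28,0,0,0,0,0,0])

```text
t: 4.6
tool_pos: [0.5033, 0.1794, 0.255]
orientation: [1.018, 2.972, 0.0]
force: [-0.6, -0.8, 0.2]
opening: 0.0279
gripper_force: 0.0
```

```bash
python3 look.py d
```

```text
t 4.6 grasp [0.5033 0.1794 0.0877] r 0.0574 phi 142.8 yaw 52.2 Ftool [-0.  -1.  -0.2] op 0.0279 0.0
scene red 45 [282.8 262.4] [0.4776 0.1189 0.025 ] r 0.076 ang 199.9
```

drive_tool(moves=[28,-0.1,3,0,0,0,3,28,-0.1,3,0,0,0,3,28,0,0,0,0,0,0])

```text
t: 5.0
tool_pos: [0.5073, 0.184, 0.255]
orientation: [1.173, 2.914, 0.0]
force: [0.8, 0.7, -0.4]
opening: 0.0277
gripper_force: 0.0
```

```bash
python3 look.py e
```

```text
t 5.0 grasp [0.5073 0.184  0.0877] r 0.0573 phi 136.7 yaw 46.1 Ftool [-0.1  1.1  0.4] op 0.0277 0.0
scene red 48 [282.5 262.6] [0.4769 0.119  0.025 ] r 0.077 ang 199.6
```

drive_tool(moves=[28,-0.1,3,0,0,0,3,28,-0.1,3,0,0,0,3,28,0,0,0,0,0,0])

```text
t: 5.4
tool_pos: [0.5117, 0.1881, 0.2551]
orientation: [1.324, 2.849, 0.0]
force: [-0.1, 1.0, -0.3]
opening: 0.028
gripper_force: 0.0
```

```bash
python3 look.py f
```

```text
t 5.4 grasp [0.5117 0.1881 0.0878] r 0.0572 phi 130.7 yaw 40.1 Ftool [0.8 0.6 0.3] op 0.028 0.0
scene red 49 [282.6 262.5] [0.4773 0.1191 0.025 ] r 0.076 ang 199.7
```

drive_tool(moves=[28,0,3,0,0,0,3,28,0,3,0,0,0,3,28,0,0,0,0,0,0])

```text
t: 5.8
tool_pos: [0.5164, 0.1918, 0.255]
orientation: [1.472, 2.775, 0.0]
force: [0.3, 0.6, 0.1]
opening: 0.0279
gripper_force: 0.0
```

```bash
python3 look.py g
```

```text
t 5.8 grasp [0.5164 0.1918 0.0877] r 0.0573 phi 124.7 yaw 34.1 Ftool [ 0.4  0.6 -0.1] op 0.0279 0.0
scene red 49 [282.7 262.4] [0.4774 0.1191 0.025 ] r 0.076 ang 199.7
```

drive_tool(moves=[28,0,3,0,0,0,3,28,0,3,0,0,0,3,28,0,0,0,0,0,0])

```text
t: 6.2
tool_pos: [0.5208, 0.1945, 0.2547]
orientation: [-1.615, -2.693, 0.004]
force: [-4.8, -3.0, 3.2]
opening: 0.0283
gripper_force: 2.8
```

```bash
python3 look.py h
```

```text
t 6.2 grasp [0.5204 0.1942 0.0874] r 0.0572 phi 120.0 yaw 28.1 Ftool [-0.4 -5.7 -3.2] op 0.0283 2.8
scene red 48 [280.3 262.1] [0.4755 0.1228 0.025 ] r 0.077 ang 196.6
```

drive_tool(moves=[28,0,3,0,0,0,3,28,0,3,0,0,0,3,28,0,0,0,0,0,0])

```text
t: 6.6
tool_pos: [0.5261, 0.1973, 0.2546]
orientation: [-1.754, -2.605, 0.004]
force: [-4.8, -3.1, 4.0]
opening: 0.0279
gripper_force: 2.9
```

```bash
python3 look.py i
```

```text
t 6.6 grasp [0.5256 0.197  0.0873] r 0.0573 phi 114.1 yaw 22.1 Ftool [-1.1 -5.6 -3.9] op 0.0279 2.9
scene red 49 [276.7 261.4] [0.4733 0.1291 0.025 ] r 0.077 ang 191.6
```

drive_tool(moves=[28,0,1.5,0,0,0,1.5,28,0,0,0,0,0,0])

```text
t: 6.9
tool_pos: [0.5273, 0.1978, 0.2546]
orientation: [-1.786, -2.582, 0.005]
force: [-6.0, -3.1, 4.3]
opening: 0.0283
gripper_force: 3.1
```

```bash
python3 look.py j
python3 - <<'E'
from h import *
A=np.array([.549,.1447])
# pointer tip: lowest-left red pixel in scene; test heights against r=0.083
def tip(n):
    c=dict(np.load(n)); m=red(c); M=np.zeros_like(m); M[238:290,240:362]=1
    v,u=np.nonzero(m&M); i=np.argsort(v)[-5:]; return c,(u[i].mean(),v[i].mean())
for z in(.008,.015,.022,.03):
    o=[]
    for n in("scene0","scene_h","scene_j"):
        c,p=tip(f"pics/{n}.npz"); w=ray(c,p,z)[:2]-A; o+=[np.hypot(*w).round(4),(np.degrees(np.arctan2(w[1],w[0]))%360).round(1)]
    print(z,o)
a=[cv2.resize(np.load(f'pics/{n}.npz')['color'][200:290,240:360,::-1],(398,300),interpolation=2) for n in("scene0","scene_j")]
cv2.imwrite('pics/j.png',np.hstack(a))
E
```

```text
t 6.9 grasp [0.5268 0.1976 0.0873] r 0.0573 phi 112.8 yaw 20.6 Ftool [-0.8 -6.8 -4.3] op 0.0283 3.1
scene red 49 [276.3 261.1] [0.4736 0.1305 0.025 ] r 0.077 ang 190.7
0.008 [np.float64(0.0656), np.float64(189.6), np.float64(0.0688), np.float64(187.5), np.float64(0.0718), np.float64(180.7)]
0.015 [np.float64(0.076), np.float64(194.9), np.float64(0.079), np.float64(192.9), np.float64(0.081), np.float64(186.8)]
0.022 [np.float64(0.0869), np.float64(198.9), np.float64(0.0897), np.float64(197.1), np.float64(0.091), np.float64(191.6)]
0.03 [np.float64(0.0998), np.float64(202.3), np.float64(0.1023), np.float64(200.7), np.float64(0.1031), np.float64(196.0)]
```

View pics/j.png

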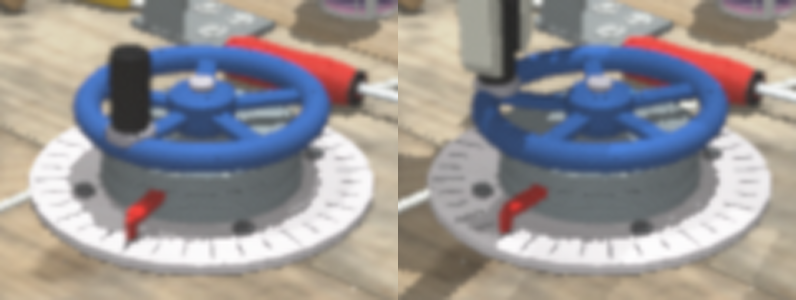

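drive_tool(moves=[28,0,1.5,0,0,0,1.5,28,0,0,0,0,0,0,28,0,0,0,0,0,0,50,0,0,0,0,0,0,50,0,0,0,0,0,0,50,0,0,0,0,0,0])

```text
t: 7.6
tool_pos: [0.5297, 0.1988, 0.2551]
orientation: [1.822, 2.559, 0.001]
force: [-0.1, 0.4, 0.1]
opening: 0.0471
gripper_force: 0.0
```

```bash
python3 look.py k
```

```text
t 7.6 grasp [0.5297 0.1989 0.0878] r 0.0575 phi 109.6 yaw 19.1 Ftool [ 0.4  0.1 -0.1] op 0.0471 0.0
scene red 50 [275.5 260.9] [0.4733 0.1321 0.025 ] r 0.077 ang 189.5
```

drive_tool(moves=[50,0,0,-15,0,0,0,50,0,0,-30,0,0,0,50,0,0,-35,0,0,0,50,0,0,-20,0,0,0,50,20,-15,0,0,0,0,50,40,-20,0,0,0,0,50,45,-20,0,0,0,0,50,45,-20,0,0,0,0])

```text
t: 8.5
tool_pos: [0.4086, 0.3169, 0.3566]
orientation: [1.824, 2.557, 0.003]
force: [0.7, 0.7, -0.2]
opening: 0.05
gripper_force: 0.0
```

drive_tool(moves=[50,40,-5,0,0,0,0,50,40,-5,0,0,0,0,50,40,-5,0,0,0,0,50,20,0,0,0,0,0,50,0,0,0,0,0,0,50,0,0,0,0,0,0])

```text
t: 9.1
tool_pos: [0.3497, 0.4436, 0.3558]
orientation: [1.821, 2.559, 0.001]
force: [-0.0, -0.1, -0.3]
opening: 0.05
gripper_force: 0.0
```

```bash
python3 look.py l
python3 - <<'E'
from h import *
A=np.array([.549,.1447]); a=[]
for n in("top0","top_l"):
    c=dict(np.load(f"pics/{n}.npz")); m=red(c);M=np.zeros_like(m);M[225:285,250:340]=1
    for s,ce in blobs(m&M,5): w=ray(c,ce,.02)[:2]-A; print(n,s[4],ce.round(1),np.hypot(*w).round(3),np.degrees(np.arctan2(w[1],w[0]))%360)
    a.append(cv2.resize(c["color"][155:275,230:350,::-1],(398,398),interpolation=2))
cv2.imwrite("pics/l.png",np.hstack(a))
E
```

```text
t 9.1 grasp [0.3498 0.4436 0.1885] r 0.3592 phi 123.7 yaw 19.1 Ftool [-0.1 -0.1  0.3] op 0.05 0.0
top red 110 [255.2 151.5] [0.6627 0.2065 0.025 ] r 0.129 ang 28.5
top red 39 [290.8 253. ] [0.4753 0.1389 0.025 ] r 0.074 ang 184.5
scene red 47 [275.5 260.4] [0.4744 0.1331 0.025 ] r 0.076 ang 188.8
top0 43 [298.9 251.3] 0.073 195.70226107761226
top_l 39 [290.8 253. ] 0.073 184.2242227574443
```

View pics/l.png

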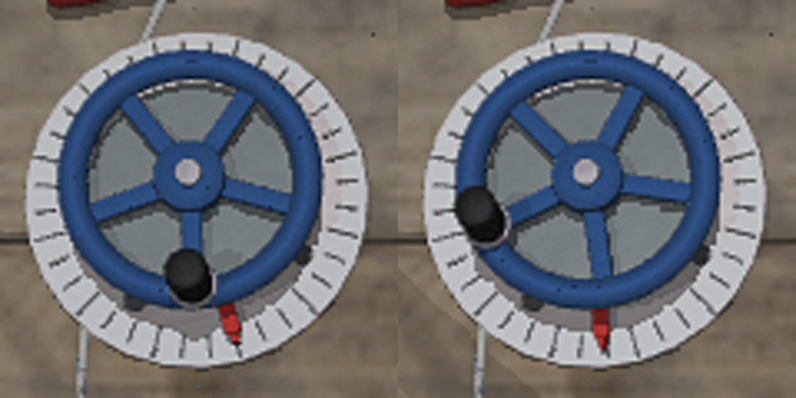

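The left half shows the start and the right half shows now. In the full top image the red pointer went from (298.9, 251.3) to (290.8, 253.0). That is about 11° or 16 mm, and the gripper is clear of everything.

```bash
python3 -c "
from plant import robot
print(robot.close_job())"
```

```text
the job is handed in; nothing more can be done
None
```

I turned the blue wheel clockwise until it rubbed, about 60–64° from its start. I carried the pointer on to a shift of about 15–16.5 mm, let go and moved the arm clear; the green wheel was not touched, and the job is handed in.

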